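# Release the eccentric and seat the harmonica in its fixture

## Task

On the seating fixture, first push the cam's lever round to its stop so that the cam's low point faces the roller, and only then push the slide forward by its upright rear plate until its jaw has the harmonica fully home against the fence blocks. Let only the jaw move the harmonica: do not touch or lift it, and leave the tuner, scraper and reed lifter where they lie.

Things in the scene. Friction and masses are not known exactly. Their poses are not given: they have to be found in the camera images.
- jig: The fixture: fixed beech base plate 235 x 150 x 12 mm on the desk, yaw within 0.5 rad of straight ahead. Origin on the desk under the cam's pivot; x = forward (the way the slide moves), y left, z up. Plate spans x -95 to 140, y -75 to 75 mm, top at z 12 mm. Side guides for the harmonica: inner faces at y +-55.5, x 78 to 137, top at z 22 mm.
- fence (a point): Midway between the two steel fence blocks at the fixture's front end, in the plane of their rear faces (x 125 mm of the fixture), 20 mm above the desk. Each block is 22 mm wide, centred 36 mm left or right of this point, its top 28 mm above the desk. The harmonica is home when its front face lies against both.
- pivot (a point): Top of the cam's pivot hub, on the cam's vertical axis, 43 mm above the desk, at x 0, y 0 of the fixture. The cam below it is a 56 mm steel disc set 14 mm off the pivot (rim 14 mm from the pivot at its low point, 42 mm at its high point), 22 to 34 mm above the desk.
- cam (a joint): Cam angle, rad. 0 = at its stop, low point facing the slide's roller, lever straight left (fixture +y). Grows clockwise seen from above: at 1.57 the lever points forward (+x), at the other stop, 2.8, to the right and slightly forward. Starts at 1.5 to 2.5, so push the lever counter-clockwise. Stiff friction 0.3 N m (6 N at the thumb plate), no spring: it stays where left.
- thumb (a point): Centre of the thumb plate, upright on the outer end of the cam's lever, 52 mm from the pivot, 57 mm above the desk: 36 mm long along the lever, 8 mm thick, 42 to 72 mm above the desk. Site y points outward along the lever; x is the plate's normal, to its clockwise side: push on that face. Lever arm below: 14 mm wide, 36 to 42 mm above the desk, passes over jaw and harmonica.
- slide (a joint): Travel of the follower slide, m. 0 = fully back, grows forward (fixture +x); starts at 0 to 0.003. With the cam at its low point it runs free until, at about 0.030, the jaw has the harmonica against the fence (the cam itself stops it at 0.032). With the cam turned away, the roller strikes the cam's rim early. Friction 2.5 N, no spring.
- push_face (a point): Centre of the rear face of the slide's upright push plate, 40 mm above the desk, at x -66 mm + travel, y 0 of the fixture. Plate 50 mm wide, 10 mm thick, top 58 mm above the desk; behind it only the bare base plate. Just ahead of it stands the 12 mm roller that meets the cam.
- jaw_face (a point): Centre of the front face of the slide's jaw, 20 mm above the desk, at x 68 mm + travel of the fixture. The jaw is 102 mm wide and 13 to 28 mm above the desk, joined to the push plate by two low side rails.
- harmonica: Chromed ten-hole harmonica 102 x 27 x 20 mm, about 110 g, loose on the base plate between jaw and fence, long along its y (the fixture's y), holes forward. Origin at the centre of its underside; fully home this is at x 111.5 mm, y about 0, z 12 mm of the fixture.
- tuner: Grey plastic electronic tuner 65 x 105 x 18 mm lying on the desk left of the fixture; origin at the centre of its underside. Bystander.
- scraper: Reed scraper lying on the desk right of the fixture, 180 mm long along its x, 14 mm thick rosewood handle towards -x, narrow stainless blade towards +x; origin under the front end of the handle. Bystander.
- lifter: Brass reed lifter, a small flat spatula 136 mm long along its x, 4 mm thick, 16 mm wide at its +x end, lying right of the scraper; origin on its underside near the middle. Bystander.
Things that resemble listed ones, but are neither listed nor needed, are in the scene too. There is more than one size of the harmonica; the one meant has the size given above.

How it is judged:
By the outcome, as a careful person would: the job done as asked, in the order asked, and still so for the second after the job is handed in, with the robot touching nothing.
It also fails if it takes over 43 s, if anything falls off the work surface, if the arm or the gripper's body presses on something with over 40 N, if the wrist force passes 120 N, or if a joint passes its speed limit or range.

## Robot

A 6-joint arm with a two-finger parallel gripper is mounted at the origin on the work surface. World frame = base frame: x ahead of the robot, y to its left, z up, the work surface at z = 0. Lengths are in m, angles in degrees, forces in N, time in s.
With the tool pointing down it reaches from about 0.35 to 0.875 m from the base axis. Payload 4.2 kg.
Tool frame: the origin (TCP) lies midway between the tips of the shut fingers; the grasp point (between the pads) lies 19 mm behind it; z points along the fingers, y is the line along which they close (so a half turn about z gives the same grasp; the last joint's range is limited). The gripper opens to 87 mm and grips with 3 to 60 N. Pads are 19 mm wide; open, the fingers measure 117 mm over their backs; the gripper's body (75 mm by 190 mm) begins 51 mm behind the grasp point.
Start: joints at [83.629, 22.042, 0.453, 0, -68.411, -14.817], TCP at [0.226, 0.583, 0.183] pointing down, gripper open.
Joint ranges: [-179.83, 179.83], [-69.29, 118.12], [-61.27, 80.66], [-181.25, 117.63], [-171.15, -9.14], [-177.46, 177.46]. Speed limits (degrees/s): [159.86, 159.86, 180, 180, 180, 180].

## Interface

Orientations are given as a 3x3 rotation matrix whose columns are the frame's x, y, z axes.
In Python, from station import sense, capture, camera_params, finish_job gives the robot as it stands.
- The arm moves only by the tool drive_tool, never from a script. Its argument "rows" is a list of rows, each an object of numbers: "tx", "ty", "tz": the shift along the tool's x, y, z in cm; "ax", "ay", "az": the turn, a rotation vector about the tool's x, y, z in rad; "claw": the finger opening in cm, from 0 to 8.7. In form: [{"tx": .., "ty": .., "tz": .., "ax": .., "ay": .., "az": .., "claw": ..}, ...]. A call has 1 to 10 rows; each row shifts and turns the commanded pose from where the row before left it, along the tool's axes as they then stand; what a row does not reach is not made up. A row lasts 1/12 s, in which the tool goes at most 41.7 mm and 7.16 degrees, less where a joint would pass 70% of its speed; a pose out of reach is approached as far as the arm can. A call with a gripper value outside its range is refused whole. The fingers move at their own pace and stop on an object; the grip force is fixed at half the most. Time passes only in rows, so rows that do not move let the fingers close. It gives the time, the measured TCP pose, the force, the opening and the grip force at its end, in the units of the state.
- sense(): the state, without advancing time (a new reading comes with each control period).
- capture(name): name is "scene" or "top" or "wrist"; returns (picture, depth): 480x640x3 uint8, red, green, blue; 480x640 float32, m along the optical axis (not along the pixel's ray), 0 where there is no reading.
- camera_params(name): a dict with "intrinsics" (3x3 intrinsics, pixels), "R" (3x3) and "t" (3): a world point X has camera coordinates R X + t; the wrist camera has in their place "tool_from_camera" (4x4, takes a point from camera to tool coordinates, whose origin is the TCP and whose axes are the flange's). Camera axes: x right, y down, z forward; pixel columns grow to the right and rows downward; lengths in m; the calibration is good to about 2 mm. A picture is of the moment at which its call begins: read the wrist's pose just before it. camera_params takes no time and is no camera call.
- finish_job(): hands the job in; it is judged then, once.
The state is a dict: "time_s": time; "joints": joint angles; "joint_velocities": joint speeds; "effort": joint torques, N m; "tcp_pos": TCP position; "ee_rot": TCP orientation; "wrist_force": force on the tool from outside, world axes, zero at the start; "moment": the same for the moment, N m; "gripper_width": opening from 0.0 (shut) to 1.0 (fully open); "gripper_force": force on a finger pad.
Only numpy, scipy, OpenCV 4.12 (cv2) and the standard library are available. Lean on these libraries where they do the work, as an engineer would, in place of code of your own. Each camera call takes 0.05 s, during which the arm holds its last target. There are 200 camera calls.

## Working session

There is one attempt and no reset: what is moved stays moved. The work goes in short steps, Python scripts to look and compute and a tool call to move; the robot and the scene stay as the last step left them, time stands still between calls to the robot, and variables do not carry over. Pictures are saved under pics/ and viewed, at most 10 in all, crops included, and the job is handed in when it is done.

Besides the shell and the picture viewer there is one more tool, called after "Call:" as name([rows], argument=value, ...), one row to a line, values as JSON. drive_tool: Moves the arm, as the interface text tells. Its arguments: {"type":"object","properties":{"rows":{"type":"array"}},"required":["rows"]}

```bash
mkdir -p pics; ls
cat > h.py <<'E'
import numpy as np, cv2
from station import sense, capture, camera_params
def cloud(name):
    s=sense(); im,d=capture(name); p=camera_params(name); K=np.array(p["intrinsics"])
    v,u=np.mgrid[:480,:640]; c=np.stack([(u-K[0,2])/K[0,0]*d,(v-K[1,2])/K[1,1]*d,d],-1)
    if name=="wrist":
        T=np.array(p["tool_from_camera"]); c=c@T[:3,:3].T+T[:3,3]
        X=c@np.array(s["ee_rot"]).T+np.array(s["tcp_pos"])
    else: X=(c-np.array(p["t"]))@np.array(p["R"])
    X[d==0]=np.nan
    return im,X
E
python3 - <<'E'
from h import *
for n in ("top","scene"):
    im,X=cloud(n); np.savez(n+".npz",im=im,X=X); cv2.imwrite(f"pics/{n}0.png",im[...,::-1])
    p=camera_params(n);print(n,(-np.array(p["R"]).T@p["t"]).round(3))
E
```

```text
pics
top [0.377 0.052 1.324]
scene [ 1.114 -0.084  0.602]
```

View pics/top0.png

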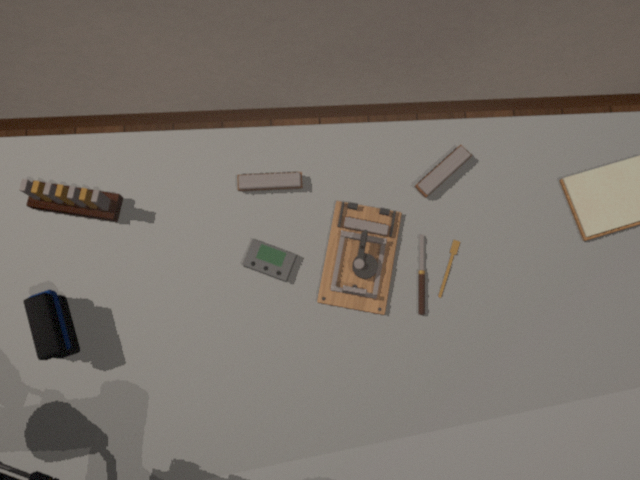

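View pics/scene0.png

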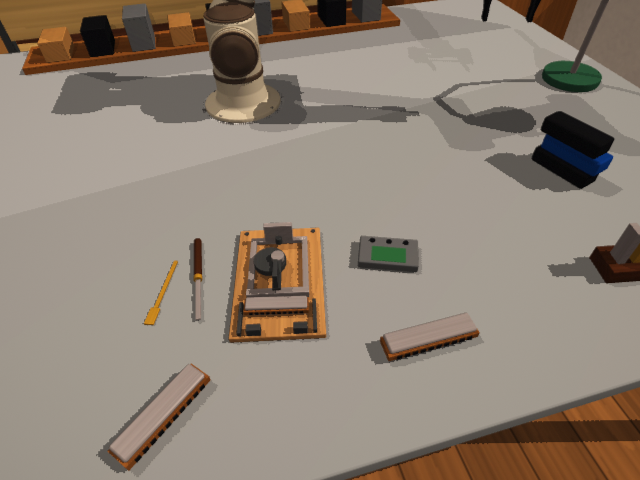

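The top view shows the fixture around pixel (362,258), forward up, with the lever pointing roughly forward from the cam at (365,266). The tuner is at (270,258), the scraper at (421,275) and the lifter at (450,268). Next I measure the plate and the lever.

Run:
```python
from h import *
D=np.load("top.npz"); im,X=D["im"],D["X"]
m=np.zeros((480,640),bool); m[195:320,312:408]=1
hsv=cv2.cvtColor(im,cv2.COLOR_RGB2HSV)
print("desk z",np.nanmedian(X[330:360,300:400,2]))
pl=m&(hsv[...,1]>110)&(abs(X[...,2]-.012)<.006)
mm=m&(X[...,2]>.007)
for k in (pl,mm):
    r=cv2.minAreaRect(X[k][:,:2].astype(np.float32)); print(r, np.median(X[k][:,2]))
r=cv2.minAreaRect(X[pl][:,:2].astype(np.float32))
B=cv2.boxPoints(r); c=np.array(r[0])
e=[B[1]-B[0],B[2]-B[1]]; a=max(e,key=np.linalg.norm); a=a/np.linalg.norm(a); a*=np.sign(a[0])
yaw=np.arctan2(a[1],a[0]); piv=c-a*.0225; print("yaw",yaw,"pivot",piv)
R=np.array([[a[0],-a[1]],[a[1],a[0]]])
for n in("top","scene"):
    D=np.load(n+".npz"); Y=D["X"]; F=np.dstack([(Y[...,:2]-piv)@R,Y[...,2]])
    ins=(F[...,0]>-.1)&(F[...,0]<.145)&(abs(F[...,1])<.08)
    for lo,hi in((.048,.08),(.036,.046)):
        k=ins&(F[...,2]>lo)&(F[...,2]<hi)
        for q in (k&(F[...,0]<-.045),k&(F[...,0]>-.045)):
            if q.sum()>3: print(n,lo,q.sum(),F[q].mean(0).round(4),F[q].min(0).round(3),F[q].max(0).round(3))
    k=ins&(F[...,2]>.066)
    print(n,F[k][:40].round(3).tolist()) if n=="top" else 0
im=cv2.resize(im[190:325,300:420],None,fx=5,fy=4.4,interpolation=2); im=cv2.resize(D["im"][215:345,220:340],None,fx=5,fy=4.5,interpolation=2)
cv2.imwrite("pics/c1.png",im[...,::-1])
```

```text
desk z 0.00017121878586497414
((0.6266741752624512, -0.03542923182249069), (0.14374656975269318, 0.22801436483860016), 77.2990493774414) 0.012234169474695203
((0.6309076547622681, -0.03485449403524399), (0.20971490442752838, 0.27836790680885315), 87.62236022949219) 0.014350848617913706
yaw -0.22167344 pivot [ 0.60472473 -0.03048233]
top 0.048 126 [-0.0582  0.0024  0.0574] [-0.064 -0.023  0.048] [-0.052  0.027  0.065]
top 0.048 78 [0.0505 0.0014 0.0698] [-0.002 -0.003  0.048] [0.072 0.005 0.078]
top 0.036 19 [-0.0593  0.0007  0.0409] [-0.063 -0.021  0.036] [-0.047  0.026  0.046]
top 0.036 331 [ 0.0233 -0.0052  0.04  ] [-0.025 -0.046  0.036] [0.1   0.043 0.046]
top [[0.07, 0.005, 0.073], [0.07, 0.003, 0.077], [0.071, 0.001, 0.074], [0.072, -0.001, 0.071], [0.068, 0.005, 0.074], [0.069, 0.003, 0.071], [0.069, 0.0, 0.072], [0.068, -0.001, 0.077], [0.067, 0.004, 0.069], [0.066, 0.002, 0.074], [0.068, 0.0, 0.07], [0.068, -0.002, 0.071], [0.063, 0.004, 0.075], [0.065, 0.002, 0.072], [0.065, -0.0, 0.072], [0.065, -0.002, 0.073], [0.062, 0.004, 0.071], [0.061, 0.002, 0.077], [0.062, -0.001, 0.075], [0.064, -0.003, 0.068], [0.06, 0.003, 0.07], [0.059, 0.001, 0.076], [0.062, -0.001, 0.068], [0.057, 0.005, 0.072], [0.058, 0.003, 0.07], [0.058, 0.001, 0.071], [0.058, -0.001, 0.074], [0.055, 0.005, 0.073], [0.055, 0.003, 0.075], [0.056, 0.0, 0.073], [0.055, -0.002, 0.078], [0.052, 0.004, 0.077], [0.053, 0.002, 0.073], [0.053, 0.0, 0.076], [0.054, -0.002, 0.072], [0.052, 0.004, 0.069], [0.051, 0.002, 0.073], [0.052, -0.0, 0.071], [0.052, -0.002, 0.073], [0.048, 0.004, 0.076]]
scene 0.048 227 [-0.0564  0.0015  0.0559] [-0.064 -0.024  0.048] [-0.052  0.026  0.061]
scene 0.048 172 [0.0583 0.001  0.0663] [ 0.035 -0.004  0.048] [0.072 0.005 0.075]
scene 0.036 106 [-0.0543  0.0011  0.0409] [-0.057 -0.023  0.036] [-0.051  0.025  0.046]
scene 0.036 243 [ 0.0204 -0.0008  0.0417] [-0.021 -0.039  0.036] [0.071 0.014 0.046]
```

View pics/c1.png

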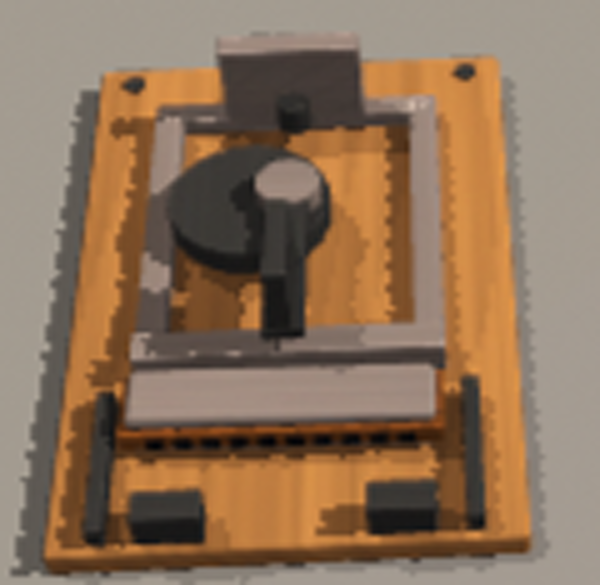

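The crop agrees with the measurements: the lever points forward (cam ≈1.57), the roller faces the pivot, and the harmonica sits ahead of the jaw. The heights and sizes fit. Now the tool pose.

Run:
```python
from h import *
s=sense(); print(s["time_s"],s["tcp_pos"],np.round(s["ee_rot"],4).tolist(),s["gripper_width"])
```

```text
0.1 [0.22564524 0.58218132 0.18157544] [[0.9324, -0.3615, -0.0006], [-0.3615, -0.9324, -0.0019], [0.0001, 0.002, -1.0]] 1.0019068799219317
```

Call:
drive_tool([
  {"az": 0.12, "claw": 0},
  {"az": 0.12, "claw": 0},
  {"az": 0.12, "claw": 0},
  {"az": 0.12, "claw": 0},
  {"az": 0.12, "claw": 0},
  {"az": 0.12, "claw": 0},
  {"az": 0.12, "claw": 0},
  {"az": 0.12, "claw": 0},
  {"az": 0.12, "claw": 0},
  {"az": 0.12, "claw": 0},
])

```text
invalid input at $.rows[0]: expected keys tx, ty, tz, ax, ay, az, claw
```

Call:
drive_tool([
  {"az": 0.111, "claw": 0},
  {"az": 0.111, "claw": 0},
  {"claw": 0},
  {"claw": 0},
])

```text
invalid input at $.rows[0]: expected keys tx, ty, tz, ax, ay, az, claw
```

Call:
drive_tool([
  {"tx": 0, "ty": 0, "tz": 0, "ax": 0, "ay": 0, "az": 0.12, "claw": 0},
  {"tx": 0, "ty": 0, "tz": 0, "ax": 0, "ay": 0, "az": 0.12, "claw": 0},
  {"tx": 0, "ty": 0, "tz": 0, "ax": 0, "ay": 0, "az": 0.12, "claw": 0},
  {"tx": 0, "ty": 0, "tz": 0, "ax": 0, "ay": 0, "az": 0.12, "claw": 0},
  {"tx": 0, "ty": 0, "tz": 0, "ax": 0, "ay": 0, "az": 0.12, "claw": 0},
  {"tx": 0, "ty": 0, "tz": 0, "ax": 0, "ay": 0, "az": 0.12, "claw": 0},
  {"tx": 0, "ty": 0, "tz": 0, "ax": 0, "ay": 0, "az": 0.12, "claw": 0},
  {"tx": 0, "ty": 0, "tz": 0, "ax": 0, "ay": 0, "az": 0.12, "claw": 0},
  {"tx": 0, "ty": 0, "tz": 0, "ax": 0, "ay": 0, "az": 0.12, "claw": 0},
  {"tx": 0, "ty": 0, "tz": 0, "ax": 0, "ay": 0, "az": 0.12, "claw": 0},
])

```text
time_s: 0.93
tcp_pos: [0.2257, 0.5824, 0.1819]
ee_rot: [[-0.005, -1.0, -0.0], [-1.0, 0.005, -0.001], [0.001, 0.0, -1.0]]
wrist_force: [0.2, 1.2, -0.8]
gripper_width: 0.32
gripper_force: 0.0
```

Call:
drive_tool([
  {"tx": 0, "ty": 0, "tz": 0, "ax": 0, "ay": 0, "az": 0.111, "claw": 0},
  {"tx": 0, "ty": 0, "tz": 0, "ax": 0, "ay": 0, "az": 0.111, "claw": 0},
  {"tx": 0, "ty": 0, "tz": 0, "ax": 0, "ay": 0, "az": 0, "claw": 0},
  {"tx": 0, "ty": 0, "tz": 0, "ax": 0, "ay": 0, "az": 0, "claw": 0},
])

```text
time_s: 1.27
tcp_pos: [0.2258, 0.5825, 0.1821]
ee_rot: [[-0.216, -0.976, -0.0], [-0.976, 0.216, -0.001], [0.001, 0.0, -1.0]]
wrist_force: [0.2, 0.1, -0.4]
gripper_width: 0.045
gripper_force: 0.0
```

Call:
drive_tool([
  {"tx": 2.7, "ty": -2.785, "tz": 0, "ax": 0, "ay": 0, "az": 0, "claw": 0},
  {"tx": 2.7, "ty": -2.785, "tz": 0, "ax": 0, "ay": 0, "az": 0, "claw": 0},
  {"tx": 2.7, "ty": -2.785, "tz": 0, "ax": 0, "ay": 0, "az": 0, "claw": 0},
  {"tx": 2.7, "ty": -2.785, "tz": 0, "ax": 0, "ay": 0, "az": 0, "claw": 0},
  {"tx": 2.7, "ty": -2.785, "tz": 0, "ax": 0, "ay": 0, "az": 0, "claw": 0},
  {"tx": 2.7, "ty": -2.785, "tz": 0, "ax": 0, "ay": 0, "az": 0, "claw": 0},
  {"tx": 2.7, "ty": -2.785, "tz": 0, "ax": 0, "ay": 0, "az": 0, "claw": 0},
  {"tx": 2.7, "ty": -2.785, "tz": 0, "ax": 0, "ay": 0, "az": 0, "claw": 0},
  {"tx": 2.7, "ty": -2.785, "tz": 0, "ax": 0, "ay": 0, "az": 0, "claw": 0},
  {"tx": 2.7, "ty": -2.785, "tz": 0, "ax": 0, "ay": 0, "az": 0, "claw": 0},
])

```text
time_s: 2.1
tcp_pos: [0.439, 0.2565, 0.1828]
ee_rot: [[-0.216, -0.976, 0.0], [-0.976, 0.216, 0.0], [-0.0, -0.0, -1.0]]
wrist_force: [0.2, 1.1, 0.3]
gripper_width: 0.002
gripper_force: 0.0
```

Call:
drive_tool([
  {"tx": 2.7, "ty": -2.785, "tz": 0, "ax": 0, "ay": 0, "az": 0, "claw": 0},
  {"tx": 2.7, "ty": -2.785, "tz": 0, "ax": 0, "ay": 0, "az": 0, "claw": 0},
  {"tx": 2.7, "ty": -2.785, "tz": 0, "ax": 0, "ay": 0, "az": 0, "claw": 0},
  {"tx": 2.7, "ty": -2.785, "tz": 0, "ax": 0, "ay": 0, "az": 0, "claw": 0},
  {"tx": 2.7, "ty": -2.785, "tz": 0, "ax": 0, "ay": 0, "az": 0, "claw": 0},
  {"tx": 2.7, "ty": -2.785, "tz": 0, "ax": 0, "ay": 0, "az": 0, "claw": 0},
  {"tx": 2.7, "ty": -2.785, "tz": 0, "ax": 0, "ay": 0, "az": 0, "claw": 0},
  {"tx": 2.7, "ty": -2.785, "tz": 0, "ax": 0, "ay": 0, "az": 0, "claw": 0},
  {"tx": 2.7, "ty": -2.785, "tz": 0, "ax": 0, "ay": 0, "az": 0, "claw": 0},
  {"tx": 0, "ty": 0, "tz": 0, "ax": 0, "ay": 0, "az": 0, "claw": 0},
])

```text
time_s: 2.93
tcp_pos: [0.6321, -0.0391, 0.1813]
ee_rot: [[-0.222, -0.975, -0.0], [-0.975, 0.222, -0.002], [0.002, -0.0, -1.0]]
wrist_force: [0.4, 1.5, 0.1]
gripper_width: 0.005
gripper_force: 0.0
```

Call:
drive_tool([
  {"tx": 2.2, "ty": -2.65, "tz": 0, "ax": 0, "ay": 0, "az": 0, "claw": 0},
  {"tx": 0, "ty": 0, "tz": 0, "ax": 0, "ay": 0, "az": 0, "claw": 0},
  {"tx": 0, "ty": 0, "tz": 0, "ax": 0, "ay": 0, "az": 0, "claw": 0},
])

```text
time_s: 3.18
tcp_pos: [0.6508, -0.0621, 0.1815]
ee_rot: [[-0.22, -0.976, -0.001], [-0.976, 0.22, -0.0], [0.0, 0.001, -1.0]]
wrist_force: [-0.8, 0.4, -0.7]
gripper_width: 0.007
gripper_force: 0.0
```

```bash
cat > w.py <<'E'
import sys
from h import *
im,X=cloud("wrist"); cv2.imwrite(f"pics/{sys.argv[1]}.png",im[...,::-1])
piv=np.array([.606,-.0294]); R=np.array([[.9755,.2199],[-.2199,.9755]])
F=np.dstack([(X[...,:2]-piv)@R,X[...,2]]); 
def st(n,x0,x1,y0,y1,z0,z1):
    k=(F[...,0]>x0)&(F[...,0]<x1)&(F[...,1]>y0)&(F[...,1]<y1)&(F[...,2]>z0)&(F[...,2]<z1)
    if k.sum()>30: print(n,k.sum(),"lo",np.percentile(F[k],2,0).round(4),"hi",np.percentile(F[k],98,0).round(4))
st("thumb",-.08,.08,-.08,.08,.066,.08)
st("hub",-.02,.02,-.02,.02,.041,.047)
st("push",-.08,-.03,-.035,.035,.052,.062)
st("jaw",.05,.105,-.06,.06,.025,.0295)
st("harm",.06,.13,-.06,.06,.0305,.0345)
st("fenceL",.11,.14,.02,.05,.025,.031)
st("fenceR",.11,.14,-.05,-.02,.025,.031)
s=sense();T=(np.array(s["tcp_pos"][:2])-piv)@R; print("tcp fix",T.round(4),np.array(s["tcp_pos"])[2], s["time_s"])
E
python3 w.py w1
```

```text
thumb 336 lo [ 0.0338 -0.0039  0.0677] hi [0.0684 0.0038 0.0732]
hub 464 lo [-0.0106 -0.0085  0.0412] hi [0.0195 0.0105 0.0443]
push 560 lo [-0.065  -0.0234  0.0528] hi [-0.0552  0.025   0.0593]
jaw 998 lo [ 0.0564 -0.0513  0.0252] hi [0.1017 0.0497 0.0293]
harm 1705 lo [ 0.0769 -0.0473  0.0306] hi [0.0986 0.045  0.0333]
fenceL 207 lo [0.1241 0.0253 0.0257] hi [0.1357 0.0461 0.0291]
fenceR 242 lo [ 0.1237 -0.0465  0.026 ] hi [ 0.1352 -0.0251  0.0294]
tcp fix [ 0.0504 -0.0213] 0.18184801147509586 3.2333
```

View pics/w1.png

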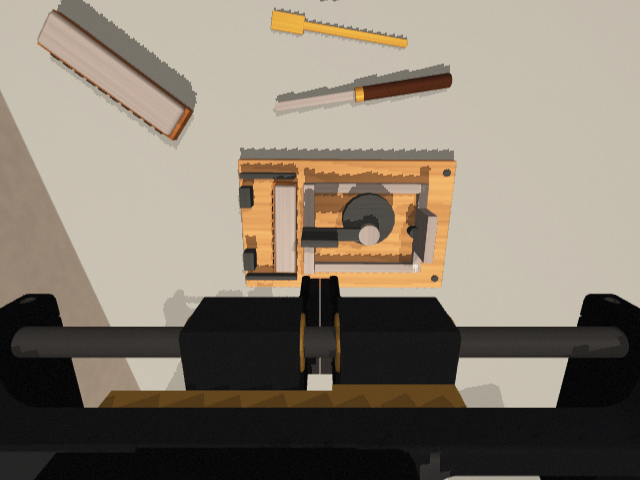

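Call:
drive_tool([
  {"tx": 0.4, "ty": -0.2, "tz": 1, "ax": 0, "ay": 0, "az": 0, "claw": 0},
  {"tx": 0, "ty": 0, "tz": 3, "ax": 0, "ay": 0, "az": 0, "claw": 0},
  {"tx": 0, "ty": 0, "tz": 3, "ax": 0, "ay": 0, "az": 0, "claw": 0},
  {"tx": 0, "ty": 0, "tz": 3, "ax": 0, "ay": 0, "az": 0, "claw": 0},
  {"tx": 0, "ty": 0, "tz": 2, "ax": 0, "ay": 0, "az": 0, "claw": 0},
  {"tx": 0, "ty": 0, "tz": 1, "ax": 0, "ay": 0, "az": 0, "claw": 0},
  {"tx": 0, "ty": 0, "tz": 0, "ax": 0, "ay": 0, "az": 0, "claw": 0},
  {"tx": 0, "ty": 0, "tz": 0, "ax": 0, "ay": 0, "az": 0, "claw": 0},
])

```text
time_s: 3.9
tcp_pos: [0.6521, -0.065, 0.053]
ee_rot: [[-0.218, -0.976, 0.0], [-0.976, 0.218, -0.0], [0.0, -0.001, -1.0]]
wrist_force: [-0.4, -0.2, 0.7]
gripper_width: 0.006
gripper_force: 0.0
```

Call:
drive_tool([
  {"tx": -0.5, "ty": 0, "tz": 0, "ax": 0, "ay": 0, "az": 0, "claw": 0},
  {"tx": -0.5, "ty": 0, "tz": 0, "ax": 0, "ay": 0, "az": 0, "claw": 0},
  {"tx": -0.53, "ty": -0.11, "tz": 0, "ax": 0, "ay": 0, "az": -0.1, "claw": 0},
  {"tx": -0.53, "ty": -0.11, "tz": 0, "ax": 0, "ay": 0, "az": -0.1, "claw": 0},
  {"tx": -0.53, "ty": -0.11, "tz": 0, "ax": 0, "ay": 0, "az": -0.1, "claw": 0},
  {"tx": -0.53, "ty": -0.11, "tz": 0, "ax": 0, "ay": 0, "az": -0.1, "claw": 0},
  {"tx": -0.53, "ty": -0.11, "tz": 0, "ax": 0, "ay": 0, "az": -0.1, "claw": 0},
])

```text
time_s: 4.48
tcp_pos: [0.6612, -0.0286, 0.0542]
ee_rot: [[0.281, -0.96, 0.003], [-0.96, -0.281, 0.0], [0.0, -0.003, -1.0]]
wrist_force: [-0.6, 1.4, 0.5]
gripper_width: 0.004
gripper_force: 0.0
```

```bash
python3 w.py w2 | egrep "thumb|tcp|push|harm"
```

```text
thumb 938 lo [ 0.0342 -0.0041  0.0668] hi [0.0689 0.0038 0.0731]
push 688 lo [-0.0648 -0.0237  0.0523] hi [-0.055   0.0026  0.0592]
harm 4452 lo [ 0.0772 -0.0478  0.0307] hi [0.0986 0.0445 0.0332]
tcp fix [0.0535 0.0138] 0.05420385362183194 4.5333
```

View pics/w2.png

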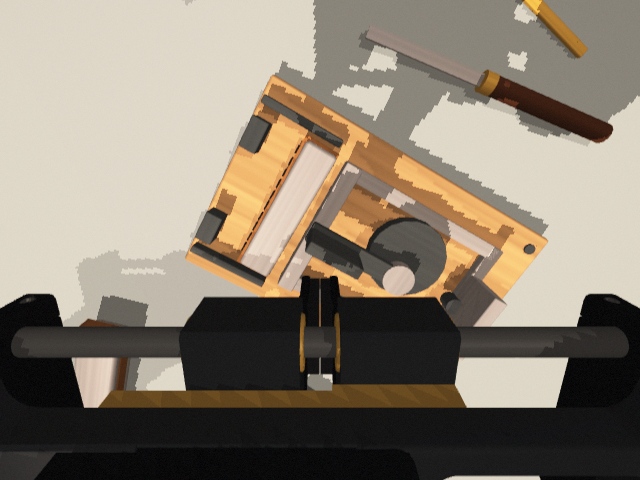

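The finger seems to lie left of the thumb plate at (335,250), and the plate hasn't moved. I'll check where the TCP projects and take independent views.

Run:
```python
from h import *
p=camera_params("wrist");T=np.array(p["tool_from_camera"]);K=np.array(p["intrinsics"]);print(T.round(3).tolist())
for q in([0,0,0],[0,0,-.03],[.01,0,0]):
    c=T[:3,:3].T@(np.array(q)-T[:3,3]); print(q,(K@c/c[2])[:2].round(1),c[2])
im,X=cloud("scene"); cv2.imwrite("pics/s2.png",cv2.resize(im[160:360,180:380],None,fx=3,fy=3,interpolation=2)[...,::-1])
```

```text
[[-0.0, -0.954, -0.301, 0.083], [1.0, -0.0, 0.001, -0.0], [-0.001, -0.301, 0.954, -0.202], [0.0, 0.0, 0.0, 1.0]]
[0, 0, 0] [319.8 265.4] 0.21747330743340348
[0, 0, -0.03] [319.9 286. ] 0.18886121054368912
[0.01, 0, 0] [319.8 250.6] 0.21446688331188105
```

View pics/s2.png

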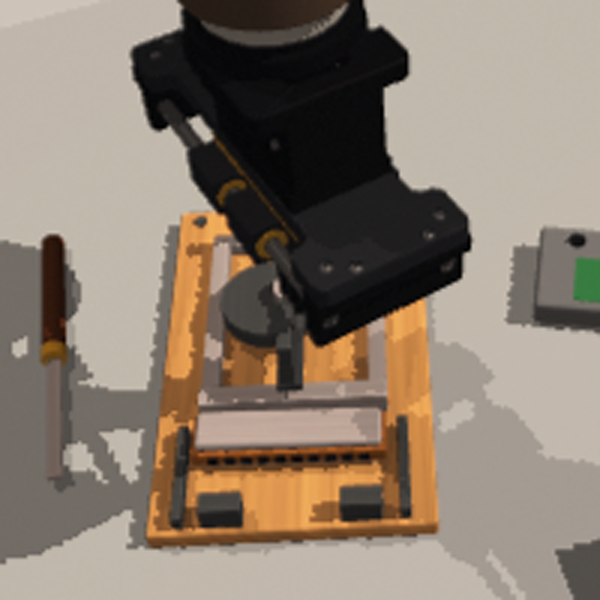

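Run:
```python
from h import *
s=sense();R=np.array(s["ee_rot"]);t=np.array(s["tcp_pos"])
im,X=cloud("wrist");T=(X-t)@R
for r in(270,276,278,280,284,290,296,305,320): print(r,[T[r,c].round(4).tolist() for c in(312,326)],im[r,312])
im,X=cloud("scene");T=(X-t)@R
k=(abs(T[...,0])<.03)&(abs(T[...,1])<.03)&(T[...,2]<.03)&(T[...,2]>-.07)
for r in range(240,270,1):
    if k[r].any(): c=np.where(k[r])[0]; print(r,c.min(),c.max(),T[r,c[len(c)//2]].round(3),X[r,c[len(c)//2]].round(3))
```

```text
270 [[-0.0216, -0.006, 0.0433], [-0.0211, 0.0049, 0.0421]] [132  88  54]
276 [[-0.0262, -0.006, 0.0424], [-0.026, 0.0049, 0.0418]] [131  89  53]
278 [[-0.0274, -0.006, 0.0413], [-0.0277, 0.0049, 0.0419]] [70 48 32]
280 [[0.009, -0.0041, -0.0418], [0.0089, 0.0031, -0.0414]] [15 14 14]
284 [[0.009, -0.004, -0.0466], [0.009, 0.003, -0.0465]] [16 14 15]
290 [[0.0094, -0.0038, -0.054], [0.0092, 0.0029, -0.0535]] [16 13 14]
296 [[0.0084, -0.0037, -0.0582], [0.0094, 0.0028, -0.0601]] [17 15 17]
305 [[0.0091, -0.0035, -0.068], [0.0097, 0.0026, -0.0691]] [17 15 16]
320 [[0.0089, -0.0033, -0.0801], [0.0087, 0.0024, -0.0797]] [18 17 17]
251 272 272 [ 0.012  0.008 -0.056] [ 0.656 -0.042  0.11 ]
252 272 273 [ 0.012  0.004 -0.057] [ 0.66  -0.041  0.111]
253 272 274 [ 0.012  0.005 -0.054] [ 0.659 -0.041  0.108]
254 272 274 [ 0.012  0.005 -0.052] [ 0.66  -0.041  0.106]
255 272 275 [ 0.011  0.004 -0.05 ] [ 0.66  -0.04   0.104]
256 273 276 [ 0.011  0.002 -0.05 ] [ 0.662 -0.039  0.104]
257 273 277 [ 0.011  0.002 -0.048] [ 0.662 -0.039  0.102]
258 273 277 [ 0.01   0.003 -0.044] [ 0.661 -0.039  0.098]
259 273 278 [ 0.011 -0.002 -0.047] [ 0.666 -0.038  0.101]
260 273 278 [ 0.01   0.001 -0.041] [ 0.663 -0.038  0.096]
261 273 279 [ 0.004  0.017 -0.02 ] [ 0.646 -0.037  0.074]
262 273 279 [ 0.005  0.016 -0.019] [ 0.647 -0.037  0.073]
263 273 279 [ 0.006  0.014 -0.018] [ 0.649 -0.038  0.072]
264 272 278 [ 0.008  0.014 -0.018] [ 0.65  -0.039  0.072]
265 272 278 [ 0.009  0.012 -0.018] [ 0.652 -0.04   0.072]
266 272 279 [ 0.009  0.009 -0.019] [ 0.655 -0.039  0.073]
267 272 279 [ 0.01   0.007 -0.019] [ 0.657 -0.039  0.073]
268 272 280 [ 0.011  0.004 -0.02 ] [ 0.66  -0.04   0.074]
269 272 280 [ 0.011  0.004 -0.018] [ 0.66  -0.04   0.072]
```

Run:
```python
from h import *
s=sense();R=np.array(s["ee_rot"]);t=np.array(s["tcp_pos"])
for n in("wrist","scene","top"):
    im,X=cloud(n);T=(X-t)@R
    for a,b in((-.045,-.035),(-.055,-.045),(-.065,-.055),(-.075,-.065),(-.085,-.075),(-.095,-.085),(-.11,-.1)):
        k=(abs(T[...,0])<.08)&(abs(T[...,1])<.12)&(T[...,2]<b)&(T[...,2]>a)
        if k.sum()>3: print(n,a,k.sum(),np.percentile(T[k],3,0).round(3),np.percentile(T[k],97,0).round(3))
```

```text
wrist -0.045 152 [ 0.009 -0.009 -0.045] [ 0.011  0.008 -0.04 ]
wrist -0.055 334 [ 0.009 -0.009 -0.055] [ 0.011  0.008 -0.045]
wrist -0.065 442 [-0.001 -0.009 -0.065] [ 0.011  0.008 -0.055]
wrist -0.075 371 [ 0.008 -0.007 -0.075] [ 0.011  0.007 -0.065]
wrist -0.085 369 [ 0.009 -0.006 -0.085] [ 0.011  0.006 -0.075]
wrist -0.095 429 [-0.01  -0.005 -0.09 ] [ 0.009  0.005 -0.087]
wrist -0.11 95 [-0.002 -0.08  -0.11 ] [ 0.033  0.079 -0.103]
scene -0.045 10 [ 0.01  -0.009 -0.044] [ 0.012  0.008 -0.04 ]
scene -0.055 27 [ 0.01  -0.01  -0.055] [ 0.012  0.008 -0.045]
scene -0.065 5 [ 0.011 -0.009 -0.058] [ 0.012  0.008 -0.055]
scene -0.11 4 [-0.03  -0.086 -0.11 ] [ 0.031  0.066 -0.109]
```

The visible fingertips end 41 mm short of the reported TCP. Both cameras agree, and the fingers passed above the plate without touching it. So the true tip height is TCP z + 0.041. I'll go back to the right side and lower by that much more.

Call:
drive_tool([
  {"tx": 0.52, "ty": 0.16, "tz": 0, "ax": 0, "ay": 0, "az": 0.1, "claw": 0},
  {"tx": 0.52, "ty": 0.16, "tz": 0, "ax": 0, "ay": 0, "az": 0.1, "claw": 0},
  {"tx": 0.52, "ty": 0.16, "tz": 0, "ax": 0, "ay": 0, "az": 0.1, "claw": 0},
  {"tx": 0.52, "ty": 0.16, "tz": 0, "ax": 0, "ay": 0, "az": 0.1, "claw": 0},
  {"tx": 0.52, "ty": 0.16, "tz": 0, "ax": 0, "ay": 0, "az": 0.1, "claw": 0},
  {"tx": 1.2, "ty": 0, "tz": 0, "ax": 0, "ay": 0, "az": 0, "claw": 0},
  {"tx": 0, "ty": 0, "tz": 0, "ax": 0, "ay": 0, "az": 0, "claw": 0},
  {"tx": 0, "ty": 0, "tz": 0, "ax": 0, "ay": 0, "az": 0, "claw": 0},
])

```text
time_s: 5.5
tcp_pos: [0.6514, -0.0684, 0.0526]
ee_rot: [[-0.219, -0.976, 0.0], [-0.976, 0.219, -0.0], [0.0, -0.0, -1.0]]
wrist_force: [0.2, 0.8, 0.1]
gripper_width: 0.004
gripper_force: 0.0
```

```bash
python3 w.py w3 | egrep "thumb|tcp"
```

```text
tcp fix [ 0.0529 -0.0276] 0.05264686809864204 5.55
```

Call:
drive_tool([
  {"tx": 0, "ty": 0, "tz": 2, "ax": 0, "ay": 0, "az": 0, "claw": 0},
  {"tx": 0, "ty": 0, "tz": 1.5, "ax": 0, "ay": 0, "az": 0, "claw": 0},
  {"tx": 0, "ty": 0, "tz": 0.7, "ax": 0, "ay": 0, "az": 0, "claw": 0},
  {"tx": -0.6, "ty": 0, "tz": 0, "ax": 0, "ay": 0, "az": 0, "claw": 0},
  {"tx": -0.6, "ty": 0, "tz": 0, "ax": 0, "ay": 0, "az": 0, "claw": 0},
  {"tx": -0.53, "ty": -0.11, "tz": 0, "ax": 0, "ay": 0, "az": -0.1, "claw": 0},
  {"tx": -0.53, "ty": -0.11, "tz": 0, "ax": 0, "ay": 0, "az": -0.1, "claw": 0},
  {"tx": -0.53, "ty": -0.11, "tz": 0, "ax": 0, "ay": 0, "az": -0.1, "claw": 0},
])

```text
time_s: 6.22
tcp_pos: [0.6598, -0.0411, 0.011]
ee_rot: [[0.084, -0.996, 0.0], [-0.996, -0.084, -0.002], [0.002, -0.0, -1.0]]
wrist_force: [0.8, -5.6, -4.2]
gripper_width: 0.005
gripper_force: 2.8
```

```bash
python3 w.py w4 | egrep "thumb|tcp|harm|push"
```

```text
thumb 600 lo [ 0.0504 -0.0121  0.0662] hi [0.0665 0.0015 0.0795]
push 1275 lo [-0.0647 -0.0237  0.0524] hi [-0.0547  0.0251  0.0591]
harm 4739 lo [ 0.077  -0.0482  0.0306] hi [0.0984 0.0214 0.0331]
tcp fix [0.0549 0.0013] 0.010994604170283667 6.2667
```

Call:
drive_tool([
  {"tx": -0.53, "ty": -0.11, "tz": 0, "ax": 0, "ay": 0, "az": -0.1, "claw": 0},
  {"tx": -0.53, "ty": -0.11, "tz": 0, "ax": 0, "ay": 0, "az": -0.1, "claw": 0},
  {"tx": -0.53, "ty": -0.11, "tz": 0, "ax": 0, "ay": 0, "az": -0.1, "claw": 0},
  {"tx": -0.53, "ty": -0.11, "tz": 0, "ax": 0, "ay": 0, "az": -0.1, "claw": 0},
  {"tx": -0.53, "ty": -0.11, "tz": 0, "ax": 0, "ay": 0, "az": -0.1, "claw": 0},
  {"tx": -0.53, "ty": -0.11, "tz": 0, "ax": 0, "ay": 0, "az": -0.1, "claw": 0},
  {"tx": -0.53, "ty": -0.11, "tz": 0, "ax": 0, "ay": 0, "az": -0.1, "claw": 0},
  {"tx": -0.53, "ty": -0.11, "tz": 0, "ax": 0, "ay": 0, "az": -0.1, "claw": 0},
])

```text
time_s: 6.93
tcp_pos: [0.6527, 0.0009, 0.0118]
ee_rot: [[0.773, -0.635, 0.006], [-0.635, -0.773, -0.0], [0.005, -0.004, -1.0]]
wrist_force: [3.6, -3.7, -3.1]
gripper_width: 0.006
gripper_force: 2.7
```

```bash
python3 w.py w5 | egrep "thumb|tcp|harm|push"
```

```text
thumb 600 lo [0.0378 0.0277 0.0664] hi [0.0522 0.0429 0.0794]
push 693 lo [-0.0645 -0.0233  0.0522] hi [-0.0546 -0.0046  0.059 ]
harm 7558 lo [ 0.0773 -0.0474  0.0307] hi [0.0988 0.0448 0.0332]
tcp fix [0.038  0.0404] 0.011800012413628692 6.9833
```

Call:
drive_tool([
  {"tx": -0.53, "ty": -0.11, "tz": 0, "ax": 0, "ay": 0, "az": -0.1, "claw": 0},
  {"tx": -0.53, "ty": -0.11, "tz": 0, "ax": 0, "ay": 0, "az": -0.1, "claw": 0},
  {"tx": -0.53, "ty": -0.11, "tz": 0, "ax": 0, "ay": 0, "az": -0.1, "claw": 0},
  {"tx": -0.53, "ty": -0.11, "tz": 0, "ax": 0, "ay": 0, "az": -0.1, "claw": 0},
  {"tx": -0.35, "ty": -0.07, "tz": 0, "ax": 0, "ay": 0, "az": -0.07, "claw": 0},
  {"tx": 0, "ty": 0, "tz": 0, "ax": 0, "ay": 0, "az": 0, "claw": 0},
])

```text
time_s: 7.48
tcp_pos: [0.6341, 0.0186, 0.0123]
ee_rot: [[0.975, -0.22, 0.007], [-0.22, -0.975, 0.002], [0.007, -0.003, -1.0]]
wrist_force: [4.3, 1.1, -2.1]
gripper_width: 0.007
gripper_force: 1.9
```

```bash
python3 w.py w6 | egrep "thumb|tcp|harm|push"
```

```text
thumb 610 lo [0.0157 0.0447 0.0662] hi [0.0278 0.0618 0.0797]
harm 7817 lo [ 0.0772 -0.047   0.0307] hi [0.099  0.0452 0.0332]
tcp fix [0.0168 0.0529] 0.012294402384163891 7.5333
```

Call:
drive_tool([
  {"tx": -0.2, "ty": 0, "tz": 0, "ax": 0, "ay": 0, "az": 0, "claw": 0},
  {"tx": -0.1, "ty": 0, "tz": 0, "ax": 0, "ay": 0, "az": 0, "claw": 0},
  {"tx": 0, "ty": 0, "tz": 0, "ax": 0, "ay": 0, "az": 0, "claw": 0},
])

```text
time_s: 7.78
tcp_pos: [0.6322, 0.019, 0.0124]
ee_rot: [[0.975, -0.222, 0.009], [-0.222, -0.975, 0.002], [0.008, -0.004, -1.0]]
wrist_force: [6.7, 1.1, -1.9]
gripper_width: 0.004
gripper_force: 3.1
```

Call:
drive_tool([
  {"tx": -0.1, "ty": 0, "tz": 0, "ax": 0, "ay": 0, "az": 0, "claw": 0},
  {"tx": -0.05, "ty": 0, "tz": 0, "ax": 0, "ay": 0, "az": 0, "claw": 0},
  {"tx": 0, "ty": 0, "tz": 0, "ax": 0, "ay": 0, "az": 0, "claw": 0},
])

```text
time_s: 8.03
tcp_pos: [0.6322, 0.019, 0.0124]
ee_rot: [[0.975, -0.222, 0.012], [-0.222, -0.975, 0.002], [0.011, -0.004, -1.0]]
wrist_force: [9.5, 0.2, -4.3]
gripper_width: 0.004
gripper_force: 4.8
```

Call:
drive_tool([
  {"tx": -0.2, "ty": 0, "tz": 0, "ax": 0, "ay": 0, "az": 0, "claw": 0},
  {"tx": 0, "ty": 0, "tz": 0, "ax": 0, "ay": 0, "az": 0, "claw": 0},
  {"tx": 0, "ty": 0, "tz": 0, "ax": 0, "ay": 0, "az": 0, "claw": 0},
])

```text
time_s: 8.28
tcp_pos: [0.6322, 0.0191, 0.0125]
ee_rot: [[0.975, -0.222, 0.015], [-0.222, -0.975, 0.002], [0.014, -0.005, -1.0]]
wrist_force: [13.6, -3.0, -7.4]
gripper_width: 0.006
gripper_force: 7.0
```

Call:
drive_tool([
  {"tx": 1.0, "ty": 0, "tz": 0, "ax": 0, "ay": 0, "az": 0, "claw": 0},
  {"tx": 0.5, "ty": 0, "tz": -2, "ax": 0, "ay": 0, "az": 0, "claw": 0},
  {"tx": 0, "ty": 0, "tz": -3, "ax": 0, "ay": 0, "az": 0, "claw": 0},
  {"tx": 0, "ty": 0, "tz": -3, "ax": 0, "ay": 0, "az": 0, "claw": 0},
  {"tx": -2, "ty": 1.5, "tz": 0, "ax": 0, "ay": 0, "az": 0, "claw": 0},
  {"tx": -3, "ty": 1.5, "tz": 0, "ax": 0, "ay": 0, "az": 0, "claw": 0},
  {"tx": -3, "ty": 1.5, "tz": 0, "ax": 0, "ay": 0, "az": 0, "claw": 0},
  {"tx": -2.5, "ty": 0.8, "tz": 0, "ax": 0, "ay": 0, "az": 0, "claw": 0},
  {"tx": 0, "ty": 0, "tz": 0, "ax": 0, "ay": 0, "az": 0, "claw": 0},
  {"tx": 0, "ty": 0, "tz": 0, "ax": 0, "ay": 0, "az": 0, "claw": 0},
])

```text
time_s: 9.12
tcp_pos: [0.5237, -0.0138, 0.0916]
ee_rot: [[0.975, -0.222, -0.0], [-0.222, -0.975, -0.0], [-0.0, 0.0, -1.0]]
wrist_force: [0.7, -0.2, -0.2]
gripper_width: 0.003
gripper_force: 0.0
```

```bash
python3 w.py w7
python3 - <<'E'
from h import *
piv=np.array([.606,-.0294]); R=np.array([[.9755,.2199],[-.2199,.9755]])
for n in("wrist","scene"):
    im,X=cloud(n);F=np.dstack([(X[...,:2]-piv)@R,X[...,2]])
    k=(abs(F[...,0])<.025)&(F[...,1]>.025)&(F[...,1]<.08)&(F[...,2]>.062)&(F[...,2]<.08)
    if k.sum()>10:
        q=F[k]; print(n,k.sum(),q.min(0).round(3),q.max(0).round(3),cv2.fitLine(q[:,:2].astype(np.float32),cv2.DIST_L2,0,.01,.01).ravel())
E
```

```text
thumb 764 lo [-0.0044  0.0348  0.07  ] hi [0.0027 0.0696 0.0732]
hub 1045 lo [-0.0106 -0.0087  0.0412] hi [0.0082 0.0193 0.0443]
push 1045 lo [-0.0653 -0.0228  0.0541] hi [-0.0556  0.0248  0.0591]
jaw 3385 lo [ 0.0561 -0.0493  0.0253] hi [0.0776 0.0492 0.0293]
harm 1159 lo [ 0.0756 -0.0476  0.0306] hi [0.081  0.0444 0.0333]
tcp fix [-0.0823 -0.0022] 0.09156001423239721 9.1667
wrist 813 [-0.005  0.035  0.062] [0.003 0.071 0.074] [ 1.1875902e-02  9.9992949e-01 -8.8439463e-04  5.1610641e-02]
scene 161 [-0.005  0.035  0.062] [0.006 0.068 0.075] [ 0.01066958 -0.9999431   0.00206665  0.05202195]
```

Call:
drive_tool([
  {"tx": -0.5, "ty": -0.3, "tz": 1, "ax": 0, "ay": 0, "az": 0, "claw": 0},
  {"tx": 0, "ty": 0, "tz": 3, "ax": 0, "ay": 0, "az": 0, "claw": 0},
  {"tx": 0, "ty": 0, "tz": 3, "ax": 0, "ay": 0, "az": 0, "claw": 0},
  {"tx": 0, "ty": 0, "tz": 2, "ax": 0, "ay": 0, "az": 0, "claw": 0},
  {"tx": 0, "ty": 0, "tz": 0.8, "ax": 0, "ay": 0, "az": 0, "claw": 0},
  {"tx": 0, "ty": 0, "tz": 0, "ax": 0, "ay": 0, "az": 0, "claw": 0},
  {"tx": 0, "ty": 0, "tz": 0, "ax": 0, "ay": 0, "az": 0, "claw": 0},
])

```text
time_s: 9.85
tcp_pos: [0.522, -0.0094, -0.0073]
ee_rot: [[0.976, -0.22, 0.0], [-0.22, -0.976, -0.0], [0.0, 0.0, -1.0]]
wrist_force: [-0.4, 0.3, 0.6]
gripper_width: 0.003
gripper_force: 0.0
```

Call:
drive_tool([
  {"tx": 0.5, "ty": 0, "tz": 0, "ax": 0, "ay": 0, "az": 0, "claw": 0},
  {"tx": 0.4, "ty": 0, "tz": 0, "ax": 0, "ay": 0, "az": 0, "claw": 0},
  {"tx": 0.3, "ty": 0, "tz": 0, "ax": 0, "ay": 0, "az": 0, "claw": 0},
  {"tx": 0.3, "ty": 0, "tz": 0, "ax": 0, "ay": 0, "az": 0, "claw": 0},
  {"tx": 0.3, "ty": 0, "tz": 0, "ax": 0, "ay": 0, "az": 0, "claw": 0},
  {"tx": 0.3, "ty": 0, "tz": 0, "ax": 0, "ay": 0, "az": 0, "claw": 0},
  {"tx": 0.3, "ty": 0, "tz": 0, "ax": 0, "ay": 0, "az": 0, "claw": 0},
  {"tx": 0, "ty": 0, "tz": 0, "ax": 0, "ay": 0, "az": 0, "claw": 0},
])

```text
time_s: 10.52
tcp_pos: [0.5448, -0.0151, -0.0075]
ee_rot: [[0.975, -0.22, 0.0], [-0.22, -0.975, -0.0], [0.0, 0.0, -1.0]]
wrist_force: [-2.0, -0.1, 1.1]
gripper_width: 0.003
gripper_force: 0.9
```

```bash
python3 w.py w8
```

```text
thumb 2866 lo [-0.0537 -0.0039  0.0667] hi [0.0034 0.0693 0.0762]
hub 2508 lo [-0.0105 -0.009   0.0412] hi [0.0088 0.0192 0.0441]
push 2955 lo [-0.055  -0.0226  0.0526] hi [-0.0417  0.0246  0.0604]
jaw 2007 lo [ 0.0695 -0.0484  0.0252] hi [0.0723 0.0486 0.0291]
tcp fix [-0.0629  0.0006] -0.007494938213763402 10.5667
```

Call:
drive_tool([
  {"tx": 0.3, "ty": 0, "tz": 0, "ax": 0, "ay": 0, "az": 0, "claw": 0},
  {"tx": 0.3, "ty": 0, "tz": 0, "ax": 0, "ay": 0, "az": 0, "claw": 0},
  {"tx": 0.3, "ty": 0, "tz": 0, "ax": 0, "ay": 0, "az": 0, "claw": 0},
  {"tx": 0.2, "ty": 0, "tz": 0, "ax": 0, "ay": 0, "az": 0, "claw": 0},
  {"tx": 0.2, "ty": 0, "tz": 0, "ax": 0, "ay": 0, "az": 0, "claw": 0},
  {"tx": 0, "ty": 0, "tz": 0, "ax": 0, "ay": 0, "az": 0, "claw": 0},
  {"tx": 0, "ty": 0, "tz": 0, "ax": 0, "ay": 0, "az": 0, "claw": 0},
])

```text
time_s: 11.15
tcp_pos: [0.5574, -0.0178, -0.0076]
ee_rot: [[0.975, -0.22, 0.001], [-0.22, -0.975, -0.0], [0.001, -0.0, -1.0]]
wrist_force: [-1.9, -0.3, -0.9]
gripper_width: 0.004
gripper_force: 0.7
```

Call:
drive_tool([
  {"tx": 0.1, "ty": 0, "tz": 0, "ax": 0, "ay": 0, "az": 0, "claw": 0},
  {"tx": 0.1, "ty": 0, "tz": 0, "ax": 0, "ay": 0, "az": 0, "claw": 0},
  {"tx": 0, "ty": 0, "tz": 0, "ax": 0, "ay": 0, "az": 0, "claw": 0},
  {"tx": 0, "ty": 0, "tz": 0, "ax": 0, "ay": 0, "az": 0, "claw": 0},
])

```text
time_s: 11.48
tcp_pos: [0.5588, -0.0181, -0.0076]
ee_rot: [[0.975, -0.22, -0.0], [-0.22, -0.975, -0.0], [-0.0, 0.0, -1.0]]
wrist_force: [-2.2, -0.3, -0.1]
gripper_width: 0.005
gripper_force: 1.4
```

Call:
drive_tool([
  {"tx": 0.1, "ty": 0, "tz": 0, "ax": 0, "ay": 0, "az": 0, "claw": 0},
  {"tx": 0.1, "ty": 0, "tz": 0, "ax": 0, "ay": 0, "az": 0, "claw": 0},
  {"tx": 0, "ty": 0, "tz": 0, "ax": 0, "ay": 0, "az": 0, "claw": 0},
  {"tx": 0, "ty": 0, "tz": 0, "ax": 0, "ay": 0, "az": 0, "claw": 0},
])

```text
time_s: 11.82
tcp_pos: [0.5593, -0.0183, -0.0076]
ee_rot: [[0.975, -0.22, -0.003], [-0.22, -0.975, 0.0], [-0.003, 0.001, -1.0]]
wrist_force: [-6.4, 2.2, 3.4]
gripper_width: 0.007
gripper_force: 3.3
```

Call:
drive_tool([
  {"tx": 0.1, "ty": 0, "tz": 0, "ax": 0, "ay": 0, "az": 0, "claw": 0},
  {"tx": 0, "ty": 0, "tz": 0, "ax": 0, "ay": 0, "az": 0, "claw": 0},
  {"tx": 0, "ty": 0, "tz": 0, "ax": 0, "ay": 0, "az": 0, "claw": 0},
])

```text
time_s: 12.07
tcp_pos: [0.5593, -0.0183, -0.0076]
ee_rot: [[0.975, -0.22, -0.005], [-0.22, -0.975, 0.0], [-0.005, 0.001, -1.0]]
wrist_force: [-8.2, 4.8, 5.0]
gripper_width: 0.006
gripper_force: 4.6
```

Call:
drive_tool([
  {"tx": 0.2, "ty": 0, "tz": 0, "ax": 0, "ay": 0, "az": 0, "claw": 0},
  {"tx": 0, "ty": 0, "tz": 0, "ax": 0, "ay": 0, "az": 0, "claw": 0},
  {"tx": 0, "ty": 0, "tz": 0, "ax": 0, "ay": 0, "az": 0, "claw": 0},
])

```text
time_s: 12.32
tcp_pos: [0.559, -0.0186, -0.0079]
ee_rot: [[0.975, -0.221, -0.009], [-0.221, -0.975, 0.0], [-0.009, 0.002, -1.0]]
wrist_force: [-12.4, 6.1, 6.7]
gripper_width: 0.004
gripper_force: 6.9
```

Call:
drive_tool([
  {"tx": -1, "ty": 0, "tz": 0, "ax": 0, "ay": 0, "az": 0, "claw": 0},
  {"tx": -1.5, "ty": 0, "tz": 0, "ax": 0, "ay": 0, "az": 0, "claw": 0},
  {"tx": -2, "ty": 0, "tz": -2, "ax": 0, "ay": 0, "az": 0, "claw": 0},
  {"tx": -2, "ty": 0, "tz": -3, "ax": 0, "ay": 0, "az": 0, "claw": 0},
  {"tx": -2, "ty": 0, "tz": -3, "ax": 0, "ay": 0, "az": 0, "claw": 0},
  {"tx": 0, "ty": 0, "tz": -3, "ax": 0, "ay": 0, "az": 0, "claw": 0},
  {"tx": 0, "ty": 0, "tz": -3, "ax": 0, "ay": 0, "az": 0, "claw": 0},
  {"tx": 0, "ty": 0, "tz": -2, "ax": 0, "ay": 0, "az": 0, "claw": 0},
  {"tx": 0, "ty": 0, "tz": 0, "ax": 0, "ay": 0, "az": 0, "claw": 0},
  {"tx": 0, "ty": 0, "tz": 0, "ax": 0, "ay": 0, "az": 0, "claw": 0},
])

```text
time_s: 13.15
tcp_pos: [0.4832, 0.0002, 0.1546]
ee_rot: [[0.976, -0.22, 0.007], [-0.22, -0.976, 0.002], [0.007, -0.004, -1.0]]
wrist_force: [-0.1, 0.4, -0.8]
gripper_width: 0.004
gripper_force: 0.0
```

```bash
python3 w.py w9
python3 - <<'E'
from h import *
im,X=cloud("scene"); cv2.imwrite("pics/s9.png",cv2.resize(im[210:350,140:430],None,fx=2.7,fy=4,interpolation=2)[...,::-1])
E
```

```text
thumb 585 lo [-0.0052  0.035   0.0666] hi [0.0026 0.0696 0.0735]
hub 743 lo [-0.0112 -0.0087  0.0411] hi [0.0085 0.0191 0.0444]
push 548 lo [-0.0374 -0.0227  0.0545] hi [-0.0305  0.0246  0.0594]
tcp fix [-0.1275  0.0012] 0.1530448624387897 13.2
```

View pics/s9.png

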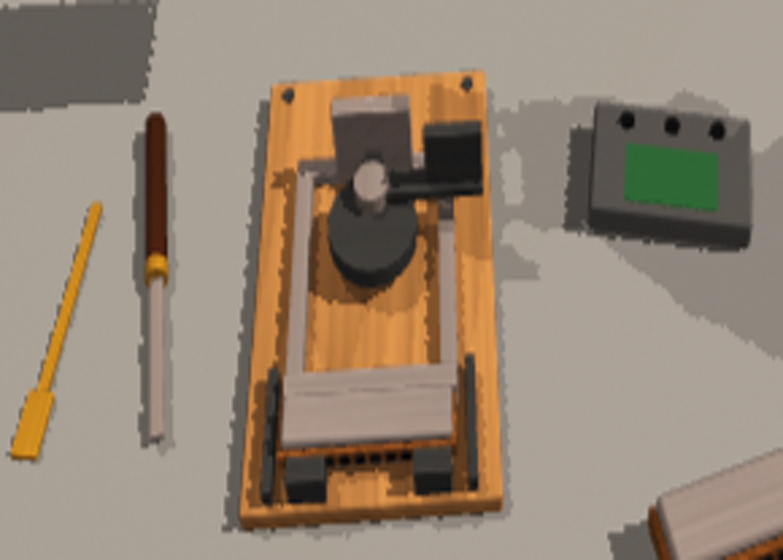

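View pics/w9.png

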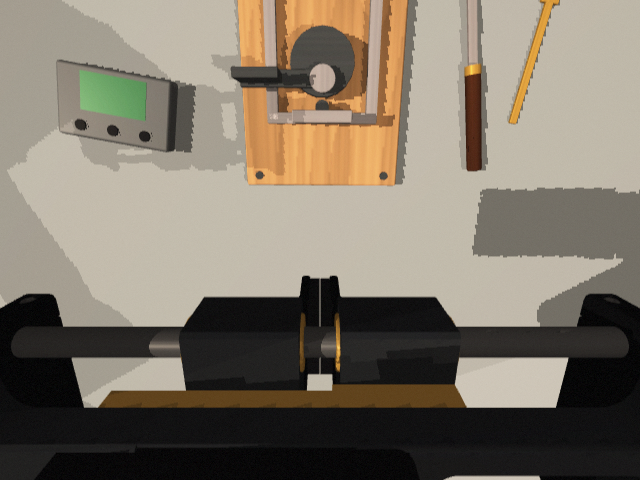

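The lever points straight left. The harmonica sits at the fence blocks (305,470) and (432,465), and the bystanders are undisturbed. One numeric check of how square and how far home it is before handing in.

Run:
```python
from h import *
piv=np.array([.606,-.0294]); R=np.array([[.9755,.2199],[-.2199,.9755]])
for n in("scene","top"):
    im,X=cloud(n);F=np.dstack([(X[...,:2]-piv)@R,X[...,2]])
    for y0 in(-.036,-.015,.015,.036):
        k=(abs(F[...,1]-y0)<.009)
        h=k&(F[...,2]>.0298)&(F[...,2]<.0345)&(F[...,0]>.09)&(F[...,0]<.127); f=k&(F[...,0]>.1225)&(F[...,0]<.142)&(F[...,2]>.0255)&(F[...,2]<.0295)
        print(n,y0,h.sum(),np.percentile(F[h][:,0],[3,50,97]).round(4),np.percentile(F[f][:,0],[3,97]).round(4) if f.sum()>4 else "")
```

```text
scene -0.036 155 [0.095  0.1105 0.1214] [0.1233 0.1369]
scene -0.015 144 [0.0964 0.1116 0.1215] [0.1226 0.1241]
scene 0.015 154 [0.0979 0.1107 0.1213] [0.123  0.1249]
scene 0.036 146 [0.0944 0.1114 0.1213] [0.1232 0.1371]
top -0.036 60 [0.0912 0.1076 0.1253] [0.1228 0.1366]
top -0.015 59 [0.0933 0.111  0.1212] 
top 0.015 71 [0.0913 0.1089 0.1215] 
top 0.036 53 [0.0951 0.1073 0.1232] [0.1239 0.1377]
```

```bash
python3 -c "from station import finish_job; print(finish_job())"
```

```text
the job is handed in; nothing more can be done
None
```

The job is handed in: the cam lever was pushed to its stop first, then the slide pushed forward until the harmonica sat square against both fence blocks; only the jaw moved it, and the tuner, scraper and reed lifter were left alone.

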